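# Clear the charging cap and raise the pop-up socket tower

## Robot

A 6-joint arm with a two-finger parallel gripper is mounted at the origin on the work surface. World frame = base frame: x ahead of the robot, y to its left, z up, the work surface at z = 0. Lengths are in m, angles in rad, forces in N, time in s.
With the tool pointing down it reaches from about 0.35 to 0.975 m from the base axis. Payload 4.9 kg.
Tool frame: the origin (TCP) lies on the mounting face of the last link; the fingertips stand 173 mm ahead of it and the grasp point (between the pads) lies 155 mm ahead of it; z points along the fingers, y is the line along which they close (so a half turn about z gives the same grasp; the last joint's range is limited). The gripper opens to 85 mm and grips with 20 to 120 N. Pads are 22 mm wide; open, the fingers measure 114 mm over their backs; the gripper's body (76 mm by 85 mm) begins 54 mm behind the grasp point. The pads swing forward as they close: fully open they stand 13 mm farther back than shut.
Start: joints at [1.179, 0.053, 1.613, -0, 1.476, -0.119], TCP at [0.168, 0.602, 0.405] pointing down, gripper open.
Joint ranges: [-3.01, 3.01], [-1.01, 2.22], [0.06, 2.58], [-1.02, 4.17], [0.09, 2.62], [-3.14, 3.14]. Speed limits (rad/s): [2.57, 2.57, 3.14, 3.14, 3.14, 3.14].

## Interface

Orientations are given as a 3x3 rotation matrix whose columns are the frame's x, y, z axes.
In Python, from workcell import bot, get_image, camera_model gives the robot as it stands.
- The arm moves only by the tool apply_moves, never from a script. Its argument "commands" is a list of rows, each a list of 3 entries, a list of its own where there are three numbers: the shift along the tool's x, y, z scaled (see below), then the turn, a rotation vector about the tool's x, y, z scaled (see below), then the closure, from -1 (fully open) to 1 (shut). A call has 1 to 10 rows; each row is the pose to reach, as a shift and turn from the pose commanded when the call began, along the tool's axes at that moment; what a row does not reach only later rows make up. The controller multiplies each number of a shift by 500 mm and each number of a turn by pi/4 rad. A row lasts 1/10 s, in which the tool goes at most 50 mm and 8.59 degrees, less where a joint would pass 70% of its speed; a pose out of reach is approached as far as the arm can. A call with a number of a shift or a turn outside -1 to 1 is refused whole. A call with a gripper value outside its range is refused whole. The fingers move at their own pace and stop on an object; the grip force is fixed at half the most. Time passes only in rows, so rows that repeat a pose let the fingers close. It gives the time, the measured TCP pose, the force, the opening and the grip force at its end, in the units of the state.
- bot.observe(): the state, without advancing time (a new reading comes with each control period).
- get_image(name): name is "side" or "top"; returns (picture, depth): 420x560x3 uint8, blue, green, red; 420x560 float32, m along the optical axis (not along the pixel's ray), 0 where there is no reading.
- camera_model(name): a dict with "fx", "fy", "cx", "cy" (pixels), "k1" (the pictures are not rectified: a ray, as slopes to the right and down, at radius r is drawn at 1 + k1 r^2 times it, then the intrinsics apply), "R" (3x3) and "t" (3): a world point X has camera coordinates R X + t. Camera axes: x right, y down, z forward; pixel columns grow to the right and rows downward; lengths in m; the calibration is good to about 2 mm. A picture is of the moment at which its call begins. camera_model takes no time and is no camera call.
- bot.close_job(): hands the job in; it is judged then, once.
The state is a dict: "clock": time; "q": joint angles; "joint_velocities": joint speeds; "effort": joint torques, N m; "position": TCP position; "eef_rot": TCP orientation; "force": force on the tool from outside, world axes, zero at the start; "ft_torque": the same for the moment, N m; "gripper_width": opening from 0.0 (shut) to 1.0 (fully open); "grip_force": force on a finger pad.
Only numpy, scipy, OpenCV 4.12 (cv2) and the standard library are available. Lean on these libraries where they do the work, as an engineer would, in place of code of your own. Each camera call takes 0.05 s, during which the arm holds its last target. There are 200 camera calls.

## Task

I need the mains sockets in the hall sideboard: take the phone off the cap of the pop-up socket tower and lay it flat, screen up, in the wooden valet tray; set it down, do not drop it. Then press the cap in until its push latch lets go, let it spring up, and draw the tower up to its full height, where it stays by itself. Leave the other things on the sideboard standing where they are.

Things in the scene. Friction and masses are not known exactly. Their poses are not given: they have to be found in the camera images.
- phone: phone in a dark blue rubber case, black screen up, 138 (x) x 64 (y) x 11 mm, about 0.2 kg; origin at the centre of its underside, z up out of the screen. It starts lying on the tower's cap, its underside 8 mm above the sideboard's top, sticking out beyond the cap at both ends
- tray: loose dark wooden valet tray with a brown lining, 0.7 kg, outside 230 (x) x 175 (y) mm, walls 6 mm thick, inside 218 x 163 mm, rim 18 mm above the sideboard, floor 6 mm thick; origin at the centre of its underside
- tray_floor (a point): centre of the tray's inner floor, 6 mm above the sideboard; axes as the tray's
- tower_base: dark steel rim of the pop-up socket tower, 92 mm across, 3 mm high, fixed in the sideboard; origin on the tower's axis at the level of the sideboard's top, z up
- cap_top (a point): centre of the top face of the tower's round black cap (62 mm across, 12 mm thick), which rides with the tower: 8 mm above the sideboard when latched, 42 mm when sprung up, 193 mm at full height. Below the cap the tower is a square aluminium column, 44 x 44 mm, sides along the point's x and y, three sockets on its -x face; z is up
- tower (a joint): lift of the tower in m: 0 latched (start; cannot be pulled up), negative pressed in, 0.185 full height (stop). Some 14 N on the cap press it in; the latch lets go at -0.005, the stop is at -0.008. When you let go a spring throws it up to 0.034-0.037, where it waits. Draw it up with 7 N (9 N at 0.1 m/s); it stays where left. Pushed in to -0.005 again it latches again
- key_bowl: dark blue ceramic key bowl with a bunch of keys in it, 110 across, 38 high (mm); origin at the centre of its underside; leave it where it is
- glasses_case: brown glasses case, 62 x 160 x 46 high, long side along its y (mm); origin at the centre of its underside; leave it where it is
- shoe_brush: wooden shoe brush on its bristles, 158 x 54 x 48 high, long side along its x (mm); origin at the centre of its underside; leave it where it is
- spray_can: shoe spray can with a red label, 52 across, 170 high (mm); origin at the centre of its underside; leave it where it is
- gel_bottle: pale blue pump bottle with a white label, 57 across, about 142 high (mm); origin at the centre of its underside; leave it where it is
- candle: candle in an amber glass with a wooden lid, 82 across, 93 high (mm); origin at the centre of its underside; leave it where it is
- figurine: red figurine with a dark hat, 72 across, about 138 high (mm); origin at the centre of its underside; leave it where it is
There are look-alikes about, which are no part of the job. Of the things that look like the phone, the middle-sized one is meant.

How it is judged:
By the outcome, as a careful person would: the job done as asked, in the order asked, and still so for the second after the job is handed in, with the robot touching nothing.
It also fails if it takes over 61 s, if anything falls off the work surface, if the arm or the gripper's body presses on something with over 40 N, if the wrist force passes 120 N, or if a joint passes its speed limit or range.

## Working session

There is one attempt and no reset: what is moved stays moved. The work goes in short steps, Python scripts to look and compute and a tool call to move; the robot and the scene stay as the last step left them, time stands still between calls to the robot, and variables do not carry over. Pictures are saved under pics/ and viewed, at most 10 in all, crops included, and the job is handed in when it is done.

Besides the shell and the picture viewer there is one more tool, called after "Request:" as a command line: name --argument value ..., lists and objects as JSON in quotes. apply_moves: Moves the arm, as the interface text tells. Its arguments: {"type":"object","properties":{"commands":{"type":"array"}},"required":["commands"]}

```bash
mkdir -p pics; cat > h.py <<'E'
import numpy as np, cv2
from workcell import bot, get_image, camera_model
def world(name, depth):
    m=camera_model(name); h,w=depth.shape
    K=np.array([[m['fx'],0,m['cx']],[0,m['fy'],m['cy']],[0,0,1.]])
    u,v=np.meshgrid(np.arange(w),np.arange(h))
    p=np.stack([u,v],-1).reshape(-1,1,2).astype(float)
    s=cv2.undistortPoints(p,K,np.array([m['k1'],0,0,0.])).reshape(h,w,2)
    c=np.dstack([s*depth[...,None],depth])
    return (c-np.array(m['t']))@np.array(m['R'])
E
python3 - <<'E'
from h import *
for n in ('top','side'):
    i,d=get_image(n); np.savez(n+'0.npz',i=i,d=d); cv2.imwrite(f'pics/{n}0.png',i)
    m=camera_model(n);print(n,-np.array(m['R']).T@np.array(m['t']),np.array(m['R'])[2])
s=bot.observe();print(s['clock'],s['position'],s['eef_rot'],s['gripper_width'])
E
```

```text
top [ 0.22491569 -0.01462676  1.49850458] [ 0.21199619  0.01015638 -0.97721772]
side [-0.47935715 -0.73133567  1.14150737] [ 0.6077683   0.44580343 -0.65717349]
0.1 [0.16829884 0.60165959 0.40357488] [[-9.63030220e-01  2.69392531e-01 -6.77523612e-04]
 [ 2.69393319e-01  9.63028671e-01 -1.73746425e-03]
 [ 1.84414772e-04 -1.85575091e-03 -9.99998261e-01]] 1.0014256759083933
```

View pics/top0.png

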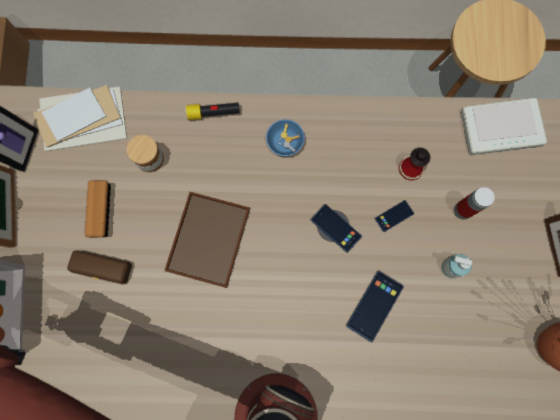

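View pics/side0.png

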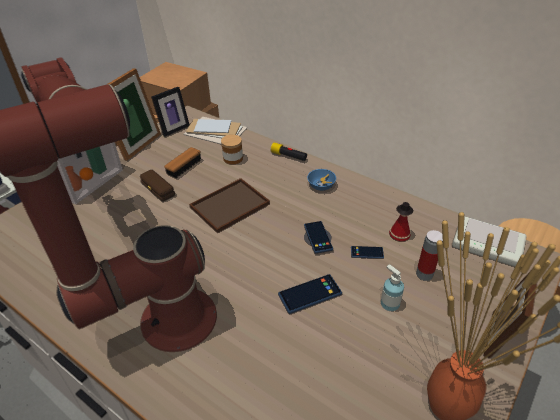

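The top view shows the phone on the tower rim at about (336,228), the small phone at (394,216), the large one at (375,305) and the tray at (208,240). The side view agrees: phone at (318,237), tray at (230,205).

```bash
python3 - <<'E'
from h import *
z=np.load('top0.npz'); i,d=z['i'],z['d']; W=world('top',d); cv2.imwrite('pics/c.png',cv2.resize(np.hstack([i[190:270,290:370],i[180:300,150:270][:80,:80]]),None,fx=5,fy=5,interpolation=cv2.INTER_NEAREST))
bl=i.astype(int)
print('table z',np.median(W[280:300,280:330,2]))
def rect(mask,u0,v0,name):
    n,l,st,c=cv2.connectedComponentsWithStats(mask.astype(np.uint8))
    k=l[v0,u0]; P=W[l==k]; P=P[np.isfinite(P).all(1)]
    r=cv2.minAreaRect((P[:,:2]*1000).astype(np.float32))
    print(name,len(P),r,'corners',cv2.boxPoints(r).round().tolist(),'z',np.percentile(P[:,2],[5,50,95]).round(4),'mean',P.mean(0).round(4))
dark=(bl.max(2)<75)
for u,v in((330,222),(390,217),(370,310)):
    print(bl[v,u]); rect((bl[...,2]<60)&(W[...,2]>0.004),u,v,'phone')
rect((bl[...,2]<60)&(W[...,2]>0.013),330,222,'phone>13mm')
rect((bl[...,2]<110),208,240,'tray')
# cap / rim 
for v in range(205,255,3): print(v,[(int(1000*W[v,u,2])) for u in range(305,370,3)])
E
```

```text
table z 0.0002375187523422081
[48 35 25]
phone 1005 ((395.2860107421875, -68.9871826171875), (133.3643341064453, 331.8710021972656), 50.41053771972656) corners [[225.0, -15.0], [481.0, -226.0], [566.0, -123.0], [310.0, 88.0]] z [0.0144 0.0199 0.0252] mean [ 0.4964 -0.1493  0.0243]
[44 31 20]
phone 468 ((408.59375, -174.7017059326172), (56.910789489746094, 483.95001220703125), 42.22096252441406) corners [[225.0, -15.0], [550.0, -373.0], [592.0, -335.0], [267.0, 24.0]] z [0.0048 0.009  0.0145] mean [ 0.5359 -0.3152  0.0155]
[53 40 30]
phone 1774 ((249.62521362304688, -193.2642059326172), (145.18582153320312, 330.1645812988281), 31.612211227416992) corners [[101.0, -91.0], [274.0, -372.0], [398.0, -296.0], [225.0, -15.0]] z [0.0096 0.0147 0.0202] mean [ 0.2844 -0.253   0.023 ]
phone>13mm 986 ((394.22247314453125, -68.107666015625), (133.3643341064453, 329.1108093261719), 50.41053771972656) corners [[225.0, -15.0], [479.0, -224.0], [564.0, -122.0], [310.0, 88.0]] z [0.0149 0.02   0.0252] mean [ 0.4964 -0.1491  0.0245]
tray 4673 ((421.718017578125, 114.03531646728516), (393.9486999511719,
[... 885 characters left out ...]
5, 18, 16, 18, 22, -5, 1, 1, 0, 3]
232 [2, 2, -4, 0, 9, 6, 0, 15, 14, 20, 22, 18, 22, 15, 22, 21, 14, 17, -3, 0, 0, 7]
235 [4, -3, 6, -5, 1, 0, 7, -1, 23, 23, 18, 17, 16, 17, 21, 19, 26, 17, 16, -4, 6, -1]
238 [2, 0, 0, 6, 3, -2, -2, 3, 2, 15, 22, 21, 15, 18, 15, 21, 19, 21, 16, 2, 1, 2]
241 [-2, 2, -1, -1, 0, -4, 0, 0, 1, 3, 17, 24, 16, 21, 22, 19, 21, 16, 0, -1, 0, 0]
244 [2, -2, -4, 0, 3, -2, 0, -7, 2, 0, -3, 19, 18, 17, 20, 14, 18, -4, 0, 0, 2, 2]
247 [-1, 1, 1, -1, -2, 0, -3, -1, 5, -2, 0, 1, 15, 22, 22, 14, 1, 5, 0, -3, -1, -8]
250 [4, -5, 3, -3, 6, 1, 1, -3, 2, 1, -2, 1, 2, 1498, 18, 1, 6, -3, 1, 3, -3, 0]
253 [-4, -3, 2, 4, -1, -10, 0, -3, 0, 5, 6, 3, 2, 0, 0, -2, 0, 1, 6, 1, -5, -5]
```

View pics/c.png

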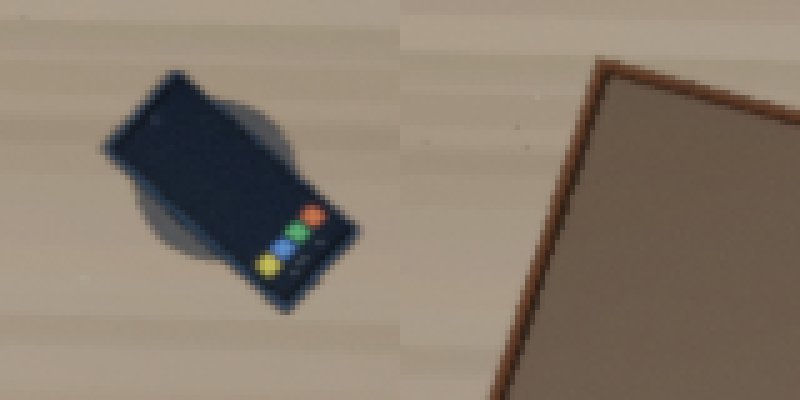

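The crop shows the phone running from about (311,219) to (361,237), with grey rim crescents on both sides, and the tray's corner at (191,193). I'll refine by intersecting pixel rays with planes at the known heights.

```bash
cat >> h.py <<'E'
def onplane(name,uv,z):
    m=camera_model(name);K=np.array([[m['fx'],0,m['cx']],[0,m['fy'],m['cy']],[0,0,1.]])
    s=cv2.undistortPoints(np.array(uv,float).reshape(-1,1,2),K,np.array([m['k1'],0,0,0.])).reshape(-1,2)
    R=np.array(m['R']);C=-R.T@np.array(m['t']); r=np.c_[s,np.ones(len(s))]@R
    return C+r*((z-C[2])/r[:,2])[:,None]
def comp(mask,u0,v0):
    l=cv2.connectedComponents(mask.astype(np.uint8),connectivity=4)[1]
    m=np.zeros(mask.shape,np.uint8); m[l==l[v0,u0]]=1
    return cv2.morphologyEx(m,cv2.MORPH_CLOSE,np.ones((9,9)))
def rect(name,mask,u0,v0,z):
    m=comp(mask,u0,v0); v,u=np.nonzero(m)
    P=onplane(name,np.c_[u,v],z)[:,:2]*1000
    r=cv2.minAreaRect(P.astype(np.float32)); return r,P.mean(0),len(P)
E
python3 - <<'E'
from h import *
from scipy.optimize import least_squares
for n,ph,tr in(('top',(330,222),(208,240)),('side',(316,232),(230,205))):
    z=np.load(n+'0.npz'); i=z['i'].astype(int)
    sat=i[...,2]-i[...,0]
    print(n,'phone',rect(n,(sat<0)&(i[...,2]<75),*ph,.019))
    if n=='top':
        for p in((390,217),(370,310)): print(rect(n,(sat<0)&(i[...,2]<75),*p,.01))
    r=rect(n,(i[...,2]<125),*tr,.018); print(n,'tray',r)
i=np.load('top0.npz')['i']; hsv=cv2.cvtColor(i,cv2.COLOR_BGR2HSV)
for v in(210,214,218,236,238,240): print(v,[tuple(int(x) for x in i[v,u]) for u in (range(330,352,2) if v<230 else range(314,332,2))])
E
```

```text
top phone (((496.051025390625, -151.71475219726562), (134.15550231933594, 67.65287780761719), 46.04108428955078), array([ 496.11406201, -151.62499392]), 1121)
(((535.8614501953125, -313.9349670410156), (45.34319305419922, 100.06803894042969), 33.069725036621094), array([ 535.77910667, -314.01375795]), 580)
(((289.0035095214844, -257.3252868652344), (79.46477508544922, 172.97222900390625), 59.61582946777344), array([ 288.0182591 , -257.21063257]), 1952)
top tray (((456.7872619628906, 198.8401336669922), (179.9717559814453, 230.19007873535156), 76.1980972290039), array([454.81476018, 199.22477009]), 5409)
side phone (((490.085205078125, -152.87869262695312), (140.24610900878906, 84.95457458496094), 48.797027587890625), array([ 489.29988973, -154.5888037 ]), 635)
side tray (((449.625732421875, 194.51783752441406), (196.03688049316406, 240.39453125), 76.37736511230469), array([445.10071341, 192.45437852]), 2392)
210 [(43, 31, 22), (71, 59, 52), (84, 84, 87), (93, 99, 105), (113, 128, 140), (127, 145, 160), (130, 149, 164), (130, 149, 165), (130, 149, 165), (130, 149, 164), (130, 149, 165)]
214 [(47, 34, 25), (45, 32, 20), (44, 30, 22), (41, 32, 25), (73, 68, 66), (82, 80, 79), (84, 81, 82), (96, 104, 113), (124, 144, 158), (125, 146, 161), (124, 145, 160)]
218 [(47, 31, 24), (46, 31, 23), (47, 34, 24), (46, 32, 23), (45, 33, 24), (48, 35, 27), (72, 60, 54), (85, 82, 80), (88, 88, 87), (113, 128, 141), (122, 141, 155)]
236 [(136, 152, 167), (136, 152, 166), (136, 151, 167), (119, 130, 142), (89, 88, 87), (89, 87, 85), (86, 84, 82), (72, 62, 55), (70, 53, 37)]
238 [(137, 152, 167), (136, 152, 166), (135, 152, 166), (135, 151, 166), (113, 126, 138), (91, 90, 90), (89, 87, 86), (87, 85, 84), (72, 64, 58)]
240 [(134, 154, 169), (135, 154, 169), (133, 153, 169), (135, 154, 169), (134, 154, 169), (131, 149, 164), (103, 114, 124), (92, 92, 94), (90, 87, 86)]
```

```bash
python3 - <<'E'
from h import *
from scipy.optimize import least_squares
i=np.load('top0.npz')['i'].astype(int)
m=comp(i[...,2]<120,330,222)
cs,_=cv2.findContours(m,cv2.RETR_EXTERNAL,cv2.CHAIN_APPROX_NONE)
c=max(cs,key=len).reshape(-1,2)
P=onplane('top',c,.003)[:,:2]*1000
a=np.radians(46.);e=np.array([-np.sin(a),np.cos(a)]);ph=np.array([496.1,-151.7])
P3=P[(np.abs((P-ph)@e)>38)]
f=least_squares(lambda x:np.hypot(*(P3-x[:2]).T)-45.5,ph,loss='soft_l1');print(len(P3),f.x,np.abs(f.fun).mean())
f=least_squares(lambda x:np.hypot(*(P3-x[:2]).T)-x[2],[*ph,46],loss='soft_l1');print(f.x)
# other objects heights near path: none beyond list
E
```

```text
34 [ 500.90099045 -149.728097  ] 4.912528645760766
[ 501.30887904 -149.24960999   45.27370755]
```

Request:
apply_moves --commands '[[[0,0,0],[0,0,1],-1],[[0,0,0],[0,0,1],-1],[[0,0,0],[0,0,1],-1],[[0,0,0],[0,0,1],-1],[[0,0,0],[0,0,1],-1],[[0,0,0],[0,0,1],-1]]'

```text
clock: 0.7
position: [0.1683, 0.6017, 0.404]
eef_rot: [[-0.488, 0.873, -0.0], [0.873, 0.488, -0.001], [-0.001, -0.001, -1.0]]
force: [0.7, 0.7, -0.1]
gripper_width: 0.997
grip_force: 0.0
```

```bash
cat >> h.py <<'E'
def plan(p,yaw):
    "shift/turn (scaled) from present pose to TCP p (m), tool down with its y at yaw deg"
    s=bot.observe();R=np.array(s['eef_rot']);a=np.radians(yaw)
    y=np.array([np.cos(a),np.sin(a),0]);z=np.array([0,0,-1.]);T=np.c_[np.cross(y,z),y,z]
    print('shift',(R.T@(np.array(p)-s['position'])/.5).round(4),'turn',(cv2.Rodrigues(R.T@T)[0].ravel()/(np.pi/4)).round(4))
E
python3 - <<'E'
from h import *
plan([.4961,-.1517,.36],-44)
E
```

```text
shift [-1.6351 -0.1622  0.0894] turn [-5.0000e-04  1.7000e-03  1.6262e+00]
```

Request:
apply_moves --commands '[[[-0.09,-0.01,0],[0,0,0.1],-1],[[-0.18,-0.02,0],[0,0,0.2],-1],[[-0.28,-0.03,0],[0,0,0.3],-1],[[-0.37,-0.04,0],[0,0,0.4],-1],[[-0.46,-0.045,0],[0,0,0.5],-1],[[-0.55,-0.05,0],[0,0,0.6],-1],[[-0.64,-0.06,0],[0,0,0.7],-1],[[-0.73,-0.07,0],[0,0,0.8],-1],[[-0.82,-0.08,0],[0,0,0.81],-1],[[-0.82,-0.08,0],[0,0,0.81],-1]]'

```text
clock: 1.7
position: [0.336, 0.2212, 0.4043]
eef_rot: [[0.131, 0.991, 0.001], [0.991, -0.131, -0.001], [-0.001, 0.001, -1.0]]
force: [-0.1, 0.8, -0.8]
gripper_width: 1.001
grip_force: 0.0
```

```bash
python3 -c "
from h import *
plan([.4961,-.1517,.36],-44)"
```

```text
shift [-0.6972  0.4153  0.09  ] turn [0.0017 0.0013 0.81  ]
```

Request:
apply_moves --commands '[[[-0.08,0.048,0.01],[0,0,0.1],-1],[[-0.16,0.095,0.02],[0,0,0.2],-1],[[-0.24,0.143,0.03],[0,0,0.3],-1],[[-0.32,0.19,0.04],[0,0,0.4],-1],[[-0.4,0.238,0.05],[0,0,0.5],-1],[[-0.48,0.286,0.06],[0,0,0.6],-1],[[-0.56,0.333,0.07],[0,0,0.7],-1],[[-0.64,0.381,0.08],[0,0,0.81],-1],[[-0.697,0.415,0.09],[0.002,0.001,0.81],-1],[[-0.697,0.415,0.09],[0.002,0.001,0.81],-1]]'

```text
clock: 2.7
position: [0.4985, -0.1488, 0.3582]
eef_rot: [[0.691, 0.723, -0.003], [0.723, -0.691, 0.002], [-0.001, -0.004, -1.0]]
force: [0.3, -0.1, 0.4]
gripper_width: 0.995
grip_force: 0.0
```

```bash
python3 - <<'E'
from h import *
plan([.4961,-.1517,.19],-44)
i,d=get_image('side'); i2,_=get_image('top'); W=world('side',d)
P=W[(d>0)&(np.hypot(W[...,0]-.496,W[...,1]+.152)<.075)&(W[...,2]>.1)&(W[...,2]<.35)]
e=np.array([np.cos(np.radians(-44)),np.sin(np.radians(-44))])
for s in(-1,1):
    q=P[s*((P[:,:2]-[.4961,-.1517])@e)>.03]
    print(len(q),np.sort(q[:,2])[:40:4].round(3))
cv2.imwrite('pics/a.png',np.hstack([cv2.resize(i[120:290,230:400],(400,400)),cv2.resize(i2[130:300,250:420],(400,400))]))
E
```

```text
shift [-0.0073  0.0019  0.3365] turn [-0.0047  0.0011  0.0064]
376 [0.202 0.208 0.212 0.216 0.218 0.221 0.225 0.229 0.231 0.236]
265 [0.201 0.206 0.209 0.214 0.215 0.217 0.219 0.222 0.224 0.226]
```

View pics/a.png

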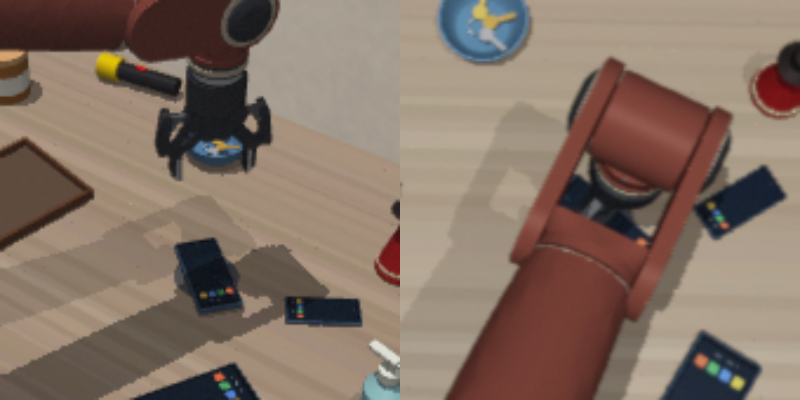

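The side crop shows the open gripper above the phone, clear of its neighbours. The open tips measure about 159 mm ahead of the TCP, so 173 mm is the shut figure. I'll descend part way.

Request:
apply_moves --commands '[[[0,0,0.08],[0,0,0],-1],[[0,0,0.16],[0,0,0],-1],[[0,0,0.24],[0,0,0],-1],[[0,0,0.28],[0,0,0],-1],[[0,0,0.28],[0,0,0],-1],[[0,0,0.28],[0,0,0],-1]]'

```text
clock: 3.4
position: [0.4976, -0.1451, 0.2204]
eef_rot: [[0.687, 0.726, -0.001], [0.726, -0.687, 0.001], [0.001, -0.001, -1.0]]
force: [-0.1, 0.3, 0.5]
gripper_width: 1.0
grip_force: 0.0
```

```bash
python3 -c "
from h import *
plan([.4961,-.1517,.175],-44);print(bot.observe()['position'])"
```

```text
shift [-0.0116  0.007   0.0908] turn [-0.0018 -0.0007  0.0126]
[ 0.49759313 -0.14513618  0.22041351]
```

```bash
python3 -c "
from h import *
for k in range(3): get_image('side');print(bot.observe()['position'].__repr__())
plan([.4961,-.1517,.175],-44)"
```

```text
array([ 0.49812621, -0.14561897,  0.2215164 ])
array([ 0.49836495, -0.14595639,  0.22202441])
array([ 0.49839139, -0.14620646,  0.22216435])
shift [-0.0113  0.004   0.0943] turn [ 0.0029 -0.0022  0.0114]
```

Request:
apply_moves --commands '[[[-0.011,0.005,0.02],[0,0,0.012],-1],[[-0.011,0.005,0.05],[0,0,0.012],-1],[[-0.011,0.005,0.08],[0,0,0.012],-1],[[-0.011,0.005,0.08],[0,0,0.012],-1]]'

```text
clock: 3.95
position: [0.4937, -0.1514, 0.176]
eef_rot: [[0.696, 0.718, -0.007], [0.718, -0.696, 0.004], [-0.002, -0.008, -1.0]]
force: [-0.7, -0.3, -0.6]
gripper_width: 1.003
grip_force: 0.0
```

```bash
python3 -c "
from h import *
get_image('side')
plan([.4961,-.1517,.175],-44);print(bot.observe()['position'],bot.observe()['force'])"
```

```text
shift [0.0023 0.0028 0.0045] turn [-0.008   0.0016 -0.002 ]
[ 0.49431188 -0.15154294  0.17726926] [-0.8951804   0.16655728 -0.16935797]
```

Request:
apply_moves --commands '[[[0.002,0.003,0.003],[0,0,0],-1],[[0.002,0.003,0.003],[0,0,0],1],[[0.002,0.003,0.003],[0,0,0],1],[[0.002,0.003,0.003],[0,0,0],1],[[0.002,0.003,0.003],[0,0,0],1],[[0.002,0.003,0.003],[0,0,0],1]]'

```text
clock: 4.6
position: [0.4975, -0.1523, 0.179]
eef_rot: [[0.696, 0.718, -0.0], [0.718, -0.696, 0.001], [0.001, -0.001, -1.0]]
force: [-2.3, 1.6, 5.9]
gripper_width: 0.724
grip_force: 64.5
```

```bash
python3 - <<'E'
from h import *
i,d=get_image('side');cv2.imwrite('pics/b.png',cv2.resize(i[190:270,270:370],(800,600),interpolation=cv2.INTER_CUBIC))
s=bot.observe();print(s['position'],s['force'],s['gripper_width']*85,s['grip_force'])
E
```

```text
[ 0.49745809 -0.1523019   0.17894309] [-2.49311539  1.03499725  5.25137769] 61.478005141522836 64.54190746648237
```

View pics/b.png

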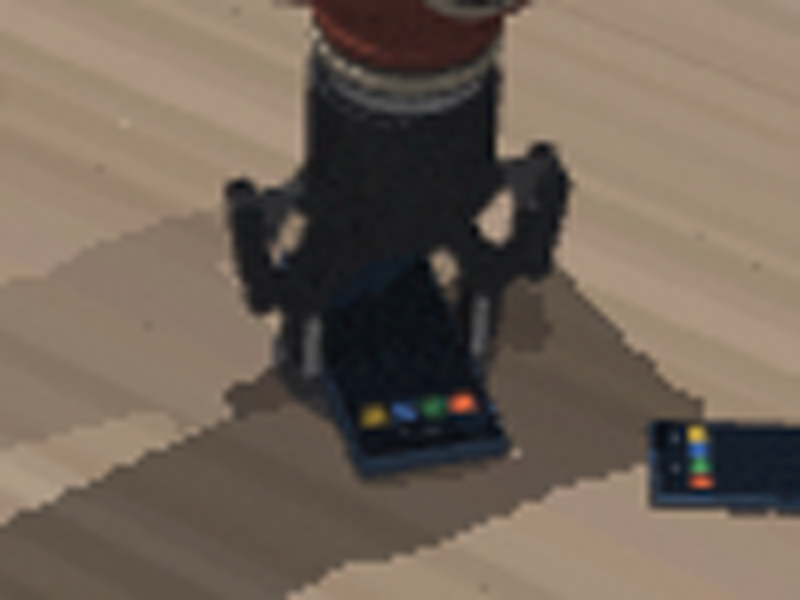

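The close-up shows both pads on the phone's long edges and the phone level. Lifting.

Request:
apply_moves --commands '[[[0,0,-0.02],[0,0,0],1],[[0,0,-0.06],[0,0,0],1],[[0,0,-0.12],[0,0,0],1],[[0,0,-0.18],[0,0,0],1],[[0,0,-0.24],[0,0,0],1],[[0,0,-0.24],[0,0,0],1],[[0,0,-0.24],[0,0,0],1]]'

```text
clock: 5.35
position: [0.4971, -0.1524, 0.2982]
eef_rot: [[0.696, 0.718, -0.0], [0.718, -0.696, 0.001], [0.0, -0.001, -1.0]]
force: [0.1, 0.2, -3.5]
gripper_width: 0.724
grip_force: 66.1
```

```bash
python3 - <<'E'
from h import *
i,d=get_image('side');cv2.imwrite('pics/e.png',cv2.resize(i[130:290,240:400],(600,600),interpolation=cv2.INTER_CUBIC))
s=bot.observe();print(s['position'],s['force'],s['gripper_width']*85,s['grip_force'])
W=world('side',d); m=(d>0)&(i[...,2]<70)&(W[...,2]>.09)&(W[...,2]<.16)&(np.hypot(W[...,0]-.497,W[...,1]+.152)<.08)
P=W[m];a=np.radians(46);t=(P[:,:2]-[.497,-.152])@[np.cos(a),np.sin(a)]
q=P[t<-.03]; print(len(q),np.percentile(q[:,2],[10,50,90]))
plan([.4568,.1988,.30],76.2)
E
```

```text
[ 0.49668369 -0.1521646   0.29669715] [ 0.18952066 -0.26247901 -2.58082137] 61.46622683757381 66.09013957902789
197 [0.13332731 0.13813446 0.14152534]
shift [ 0.4488 -0.5456 -0.0049] turn [-0.0035 -0.0044 -2.6727]
```

View pics/e.png

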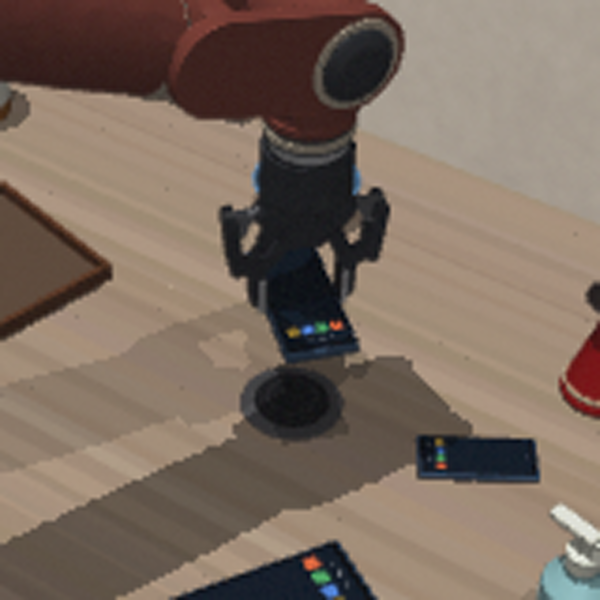

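The phone hangs level in the gripper. The bare cap and rim show at about (318,237) in the full side image. On to the tray.

Request:
apply_moves --commands '[[[0.056,-0.068,0],[0,0,-0.12],1],[[0.112,-0.136,0],[0,0,-0.24],1],[[0.168,-0.204,0],[0,0,-0.36],1],[[0.224,-0.272,0],[0,0,-0.48],1],[[0.28,-0.34,0],[0,0,-0.6],1],[[0.336,-0.408,0],[0,0,-0.72],1],[[0.392,-0.476,0],[0,0,-0.84],1],[[0.449,-0.546,0],[0,0,-0.9],1],[[0.449,-0.546,0],[0,0,-0.9],1]]'

```text
clock: 6.3
position: [0.4554, 0.2025, 0.296]
eef_rot: [[0.055, 0.998, -0.006], [0.998, -0.055, 0.002], [0.002, -0.006, -1.0]]
force: [0.5, -0.9, -2.7]
gripper_width: 0.727
grip_force: 66.2
```

Request:
apply_moves --commands '[[[0,0,0],[0,0,-0.18],1],[[0,0,0],[0,0,-0.36],1],[[0,0,0],[0,0,-0.54],1],[[0,0,0],[0,0,-0.72],1],[[0,0,0],[0,0,-0.9],1],[[0,0,0],[0,0,-0.9],1]]'

```text
clock: 6.9
position: [0.4567, 0.1981, 0.2963]
eef_rot: [[-0.6, 0.8, -0.005], [0.8, 0.6, -0.0], [0.003, -0.004, -1.0]]
force: [-0.3, -0.3, -3.5]
gripper_width: 0.731
grip_force: 66.2
```

Request:
apply_moves --commands '[[[0,0,0],[0,0,-0.18],1],[[0,0,0],[0,0,-0.36],1],[[0,0,0],[0,0,-0.54],1],[[0,0,0],[0,0,-0.72],1],[[0,0,0],[0,0,-0.87],1],[[0,0,0],[0,0,-0.87],1],[[0,0,0],[0,0,-0.87],1]]'

```text
clock: 7.6
position: [0.4571, 0.1985, 0.2977]
eef_rot: [[-0.97, 0.245, -0.003], [0.245, 0.97, 0.001], [0.003, 0.0, -1.0]]
force: [-0.0, -0.7, -3.1]
gripper_width: 0.726
grip_force: 66.2
```

```bash
python3 - <<'E'
from h import *
i,d=get_image('top');cv2.imwrite('pics/f.png',i);np.savez('top1.npz',i=i,d=d)
s=bot.observe();print(s['clock'],s['position'],s['force'],s['gripper_width']*85,s['grip_force'])
plan([.4568,.1988,.20],76.2)
# cap centre, phone gone
c=i.astype(int); m=comp(c[...,2]<120,334,226)
cs,_=cv2.findContours(m,cv2.RETR_EXTERNAL,cv2.CHAIN_APPROX_NONE);k=max(cs,key=len).reshape(-1,1,2)
print(len(k)); v,u=np.nonzero(m); P=onplane('top',np.c_[u,v],.003)*1000
print('rim',P.mean(0),len(u), np.ptp(P,axis=0))
m=comp(c[...,2]<50,334,226);v,u=np.nonzero(m);P=onplane('top',np.c_[u,v],.008)*1000;print('cap',P.mean(0),len(u),np.ptp(P,axis=0),c[220:240:3,334].tolist())
E
```

```text
7.65 [0.45710871 0.19851582 0.29788558] [ 0.33779089  0.09716597 -1.66375519] 61.54666026148487 66.1834429227747
shift [0.0002 0.0004 0.1958] turn [ 0.0003 -0.0033 -0.0073]
90
rim [ 504.79288888 -145.26690884    3.        ] 812 [88.30225828 89.11624722  0.        ]
cap [ 504.4297983  -145.20537794    8.        ] 407 [62.46486684 61.11814092  0.        ] [[42, 39, 39], [41, 41, 39], [43, 39, 39], [42, 41, 40], [50, 48, 48], [39, 35, 35], [94, 90, 89]]
```

View pics/f.png

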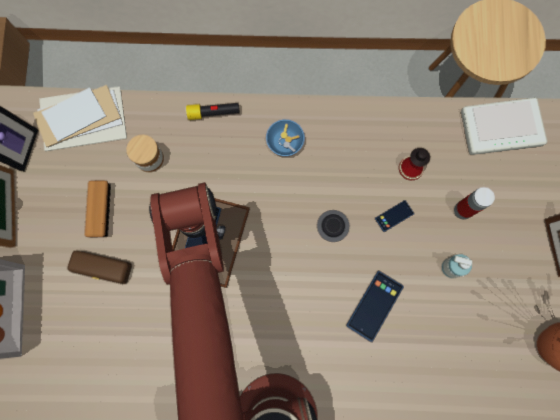

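The arm is over the tray, about (208,240), and the bare cap is at (333,226), which gives a world position of (0.504, -0.145). Lowering now.

Request:
apply_moves --commands '[[[0,0,0.06],[0,0,0],1],[[0,0,0.12],[0,0,0],1],[[0,0,0.17],[0,0,0],1],[[0,0,0.205],[0,0,0],1],[[0,0,0.22],[0,0,0],1],[[0,0,0.22],[0,0,0],1],[[0,0,0.22],[0,0,0],1]]'

```text
clock: 8.35
position: [0.4577, 0.199, 0.1896]
eef_rot: [[-0.97, 0.241, 0.0], [0.241, 0.97, 0.002], [0.0, 0.002, -1.0]]
force: [-0.4, 0.1, -1.9]
gripper_width: 0.726
grip_force: 66.2
```

```bash
python3 - <<'E'
from h import *
i,d=get_image('side')
s=bot.observe();print(s['position'],s['force'])
W=world('side',d); a=np.radians(166.2);t=(W[...,:2]-[.457,.1988])@np.array([np.cos(a),np.sin(a)]);b=(W[...,:2]-[.457,.1988])@np.array([-np.sin(a),np.cos(a)])
for s in(-1,1):
    m=(d>0)&(s*t>.03)&(s*t<.065)&(abs(b)<.025)&(W[...,2]<.06);print(s,m.sum(),np.percentile(W[m][:,2],[10,50,90]))
m=(d>0)&(abs(t)<.08)&(abs(b)>.05)&(abs(b)<.075)&(W[...,2]<.05);print('floor',m.sum(),np.percentile(W[m][:,2],[10,50,90]))
E
```

```text
[0.45793724 0.19910323 0.19004476] [ 0.54518906  0.23804983 -2.05352128]
-1 57 [0.00491841 0.02796787 0.03304069]
1 124 [0.0066762  0.02979901 0.03342419]
floor 253 [0.00367398 0.00707002 0.0104748 ]
```

Request:
apply_moves --commands '[[[0,0,0.008],[0,0,0],1],[[0,0,0.016],[0,0,0],1],[[0,0,0.02],[0,0,0],1],[[0,0,0.022],[0,0,0],1],[[0,0,0.022],[0,0,0],1]]'

```text
clock: 8.9
position: [0.4571, 0.1989, 0.1775]
eef_rot: [[-0.971, 0.241, -0.002], [0.241, 0.971, 0.001], [0.002, 0.001, -1.0]]
force: [0.2, -0.2, -2.7]
gripper_width: 0.726
grip_force: 66.2
```

Request:
apply_moves --commands '[[[0,0,0.002],[0,0,0],1],[[0,0,0.004],[0,0,0],1],[[0,0,0.004],[0,0,0],1]]'

```text
clock: 9.2
position: [0.4575, 0.1991, 0.177]
eef_rot: [[-0.971, 0.24, -0.002], [0.24, 0.971, 0.001], [0.002, 0.0, -1.0]]
force: [-4.9, -0.1, 8.1]
gripper_width: 0.727
grip_force: 67.2
```

Contact at +8 N, so the phone is on the floor. Releasing.

Request:
apply_moves --commands '[[[0,0,0],[0,0,0],-0.5],[[0,0,0],[0,0,0],-0.6],[[0,0,0],[0,0,0],-0.8],[[0,0,0],[0,0,0],-1],[[0,0,0],[0,0,0],-1],[[0,0,0],[0,0,0],-1]]'

```text
clock: 9.8
position: [0.4572, 0.1989, 0.1757]
eef_rot: [[-0.971, 0.241, -0.001], [0.241, 0.971, 0.001], [0.001, 0.001, -1.0]]
force: [-0.9, 0.8, -0.7]
gripper_width: 0.997
grip_force: 0.0
```

Request:
apply_moves --commands '[[[0,0,-0.02],[0,0,0],-1],[[0,0,-0.08],[0,0,0],-1],[[0,0,-0.16],[0,0,0],-1],[[0,0,-0.24],[0,0,0],-1],[[0,0,-0.24],[0,0,0],-1],[[0,0,-0.24],[0,0,0],-1]]'

```text
clock: 10.4
position: [0.4577, 0.1989, 0.2978]
eef_rot: [[-0.971, 0.241, 0.003], [0.241, 0.971, 0.002], [-0.002, 0.003, -1.0]]
force: [-0.4, -0.1, -0.1]
gripper_width: 0.996
grip_force: 0.0
```

```bash
python3 -c "
from h import *
s=bot.observe();print(s['clock'],s['gripper_width'],s['position'])
plan([.5044,-.1452,.30],-16)"
```

```text
10.4 0.9961681513160421 [0.45773029 0.19888549 0.29783238]
shift [-0.2562 -0.6455 -0.0057] turn [ 5.0000e-03 -1.0000e-03  2.0462e+00]
```

Request:
apply_moves --commands '[[[-0.032,-0.081,0],[0,0,0],1],[[-0.064,-0.162,0],[0,0,0],1],[[-0.096,-0.243,0],[0,0,0],1],[[-0.128,-0.324,0],[0,0,0],1],[[-0.16,-0.405,0],[0,0,0],1],[[-0.192,-0.486,0],[0,0,0],1],[[-0.224,-0.567,0],[0,0,0],1],[[-0.256,-0.646,0],[0,0,0],1],[[-0.256,-0.646,0],[0,0,0],1],[[-0.256,-0.646,0],[0,0,0],1]]'

```text
clock: 11.4
position: [0.5032, -0.146, 0.2935]
eef_rot: [[-0.97, 0.243, -0.004], [0.243, 0.97, 0.003], [0.005, 0.002, -1.0]]
force: [0.4, 1.0, 0.5]
gripper_width: -0.0
grip_force: 0.0
```

```bash
python3 - <<'E'
from h import *
i,d=get_image('top');cv2.imwrite('pics/g.png',cv2.resize(i[170:310,130:280],(600,560)))
s=bot.observe();print(s['clock'],s['gripper_width'],s['position'])
plan([.5044,-.1452,.20],76.1)
c=i.astype(int)
print('phone',rect('top',(c[...,2]-c[...,0]<0)&(c[...,2]<75),205,245,.017))
print('tray',rect('top',(c[...,2]<125),185,260,.018))
E
```

```text
11.45 0.002178079234840874 [ 0.50324228 -0.14510748  0.2936133 ]
shift [-0.0031 -0.      0.1872] turn [ 0.0027 -0.0057 -0.0011]
phone (((458.87152099609375, 197.88632202148438), (63.4591064453125, 137.0699005126953), 78.63572692871094), array([458.32264106, 198.00442882]), 1139)
tray (((456.70550537109375, 198.48330688476562), (178.64842224121094, 230.202392578125), 76.17671203613281), array([454.77119012, 199.01789454]), 5372)
```

View pics/g.png

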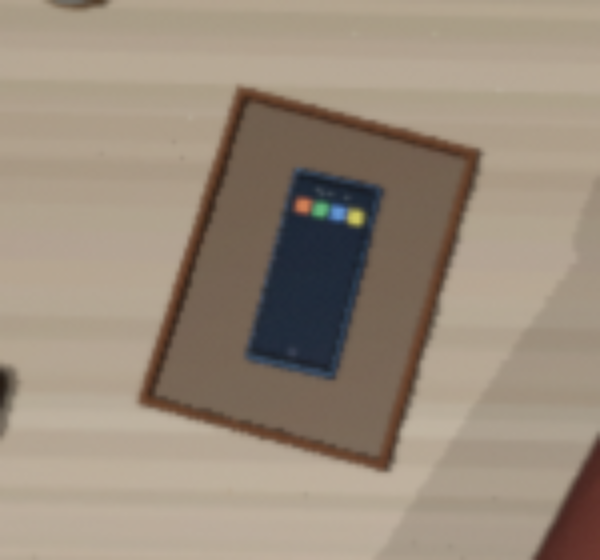

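The phone lies flat, screen up, in the middle of the tray (crop (315,275)), and the tray has not moved. Now pressing the cap with the shut fingers.

Request:
apply_moves --commands '[[[0,0,0.08],[0,0,0],1],[[0,0,0.15],[0,0,0],1],[[0,0,0.19],[0,0,0],1],[[0,0,0.2],[0,0,0],1],[[0,0,0.205],[0,0,0],1],[[0,0,0.205],[0,0,0],1],[[0,0,0.205],[0,0,0],1]]'

```text
clock: 12.15
position: [0.5045, -0.1454, 0.1943]
eef_rot: [[-0.971, 0.24, 0.001], [0.24, 0.971, 0.0], [-0.001, 0.001, -1.0]]
force: [-0.5, -0.0, -0.1]
gripper_width: -0.001
grip_force: 0.0
```

Request:
apply_moves --commands '[[[0,0,0.008],[0,0,0],1],[[0,0,0.014],[0,0,0],1],[[0,0,0.02],[0,0,0],1],[[0,0,0.02],[0,0,0],1]]'

```text
clock: 12.55
position: [0.5037, -0.1455, 0.1825]
eef_rot: [[-0.971, 0.241, -0.001], [0.241, 0.971, 0.001], [0.002, 0.001, -1.0]]
force: [-0.3, -0.0, 0.4]
gripper_width: 0.0
grip_force: 0.0
```

Request:
apply_moves --commands '[[[0,0,0.004],[0,0,0],1],[[0,0,0.008],[0,0,0],1],[[0,0,0.012],[0,0,0],1],[[0,0,0.012],[0,0,0],1]]'

```text
clock: 12.95
position: [0.504, -0.1456, 0.1782]
eef_rot: [[-0.971, 0.24, -0.002], [0.24, 0.971, 0.002], [0.003, 0.001, -1.0]]
force: [-5.5, 1.7, 11.0]
gripper_width: -0.001
grip_force: 5.6
```

Request:
apply_moves --commands '[[[0,0,0.004],[0,0,0],1],[[0,0,0.008],[0,0,0],1],[[0,0,0.008],[0,0,0],1]]'

```text
clock: 13.25
position: [0.5044, -0.1457, 0.1764]
eef_rot: [[-0.971, 0.24, -0.004], [0.24, 0.971, 0.002], [0.005, 0.001, -1.0]]
force: [-12.7, 3.9, 26.8]
gripper_width: 0.004
grip_force: 13.6
```

Request:
apply_moves --commands '[[[0,0,-0.02],[0,0,0],1],[[0,0,-0.1],[0,0,0],1],[[0,0,-0.18],[0,0,0],1],[[0,0,-0.24],[0,0,0],-1],[[0,0,-0.24],[0,0,0],-1],[[0,0,-0.24],[0,0,0],-1],[[0,0,-0.24],[0,0,0],-1]]'

```text
clock: 13.95
position: [0.5032, -0.1453, 0.291]
eef_rot: [[-0.971, 0.241, -0.004], [0.241, 0.971, 0.003], [0.004, 0.002, -1.0]]
force: [-0.7, -0.2, -0.5]
gripper_width: 0.682
grip_force: 0.0
```

```bash
python3 - <<'E'
from h import *
i,d=get_image('side');W=world('side',d)
s=bot.observe();print(s['clock'],s['gripper_width'],s['position'])
m=(d>0)&(np.hypot(W[...,0]-.5044,W[...,1]+.1452)<.024)&(W[...,2]<.1)
print(m.sum(),np.percentile(W[m][:,2],[10,30,50,70,90]),W[m&(W[...,2]>.03)].mean(0))
plan([.5044,-.1452,.27],76.1)
E
```

```text
14.0 0.7636007112585499 [ 0.50315626 -0.14526975  0.29063317]
141 [0.01452444 0.03942657 0.04205959 0.04407768 0.04549469] [ 0.50388254 -0.14503571  0.04272004]
shift [-0.0026  0.0007  0.0413] turn [ 0.0022 -0.0063 -0.0006]
```

The cap has sprung up to 42 mm. Next I grip it.

Request:
apply_moves --commands '[[[-0.001,0,0.07],[0,0,0],-1],[[-0.001,0,0.13],[0,0,0],-1],[[-0.001,0,0.17],[0,0,0],-1],[[-0.001,0,0.186],[0,0,0],-1],[[-0.001,0,0.186],[0,0,0],-1],[[-0.001,0,0.186],[0,0,0],-1]]'

```text
clock: 14.6
position: [0.5045, -0.1457, 0.2001]
eef_rot: [[-0.971, 0.241, -0.001], [0.241, 0.971, 0.001], [0.001, 0.001, -1.0]]
force: [0.6, 0.0, 0.1]
gripper_width: 1.001
grip_force: 0.0
```

Request:
apply_moves --commands '[[[0,0,0],[0,0,0],1],[[0,0,0],[0,0,0],1],[[0,0,0],[0,0,0],1],[[0,0,0],[0,0,0],1],[[0,0,0],[0,0,0],1],[[0,0,0],[0,0,0],1]]'

```text
clock: 15.2
position: [0.5049, -0.1456, 0.2014]
eef_rot: [[-0.971, 0.241, 0.001], [0.241, 0.971, 0.001], [-0.001, 0.001, -1.0]]
force: [-1.0, 1.5, 5.9]
gripper_width: 0.689
grip_force: 63.5
```

Request:
apply_moves --commands '[[[0,0,-0.015],[0,0,0],1],[[0,0,-0.03],[0,0,0],1],[[0,0,-0.045],[0,0,0],1],[[0,0,-0.06],[0,0,0],1],[[0,0,-0.075],[0,0,0],1],[[0,0,-0.09],[0,0,0],1],[[0,0,-0.105],[0,0,0],1],[[0,0,-0.12],[0,0,0],1],[[0,0,-0.135],[0,0,0],1],[[0,0,-0.15],[0,0,0],1]]'

```text
clock: 16.2
position: [0.5046, -0.1456, 0.2743]
eef_rot: [[-0.971, 0.241, 0.002], [0.241, 0.971, 0.001], [-0.002, 0.002, -1.0]]
force: [7.1, -1.9, -7.6]
gripper_width: 0.687
grip_force: 66.4
```

Request:
apply_moves --commands '[[[0,0,-0.015],[0,0,0],1],[[0,0,-0.03],[0,0,0],1],[[0,0,-0.045],[0,0,0],1],[[0,0,-0.06],[0,0,0],1],[[0,0,-0.075],[0,0,0],1],[[0,0,-0.09],[0,0,0],1],[[0,0,-0.105],[0,0,0],1],[[0,0,-0.12],[0,0,0],1],[[0,0,-0.13],[0,0,0],1],[[0,0,-0.13],[0,0,0],1]]'

```text
clock: 17.2
position: [0.5047, -0.1456, 0.34]
eef_rot: [[-0.971, 0.241, 0.002], [0.241, 0.971, 0.001], [-0.002, 0.002, -1.0]]
force: [5.2, 0.3, -2.4]
gripper_width: 0.687
grip_force: 67.0
```

```bash
cat > capz.py <<'E'
from h import *
i,d=get_image('side');W=world('side',d);s=bot.observe();print(s['clock'],s['position'],s['force'],s['gripper_width'])
m=(d>0)&(np.hypot(W[...,0]-.5044,W[...,1]+.1452)<.027)&(W[...,2]<.23)&(W[...,2]>.02)
print(m.sum(),np.percentile(W[m][:,2],[10,50,70,80,90,95,99]).round(4))
cv2.imwrite('pics/z%d.png'%(s['clock']*100),cv2.resize(i[100:260,240:400],(600,600),interpolation=cv2.INTER_CUBIC))
E
python3 capz.py; ls pics
```

```text
17.25 [ 0.50472819 -0.14562793  0.34000531] [ 5.36197165  0.11402397 -2.56773991] 0.6895495092142665
368 [0.0444 0.1297 0.178  0.1804 0.1823 0.1833 0.1856]
a.png
b.png
c.png
e.png
f.png
g.png
side0.png
top0.png
z1725.png
```

Request:
apply_moves --commands '[[[0,0,-0.006],[0,0,0],1],[[0,0,-0.012],[0,0,0],1],[[0,0,-0.016],[0,0,0],1],[[0,0,-0.018],[0,0,0],1],[[0,0,-0.018],[0,0,0],1]]'

```text
clock: 17.75
position: [0.5047, -0.1457, 0.3482]
eef_rot: [[-0.971, 0.241, 0.002], [0.241, 0.971, 0.001], [-0.001, 0.002, -1.0]]
force: [6.9, -0.3, -5.4]
gripper_width: 0.688
grip_force: 66.6
```

Request:
apply_moves --commands '[[[0,0,-0.002],[0,0,0],1],[[0,0,-0.004],[0,0,0],1],[[0,0,-0.004],[0,0,0],1]]'

```text
clock: 18.05
position: [0.5047, -0.1457, 0.3501]
eef_rot: [[-0.971, 0.241, 0.002], [0.241, 0.971, 0.001], [-0.001, 0.002, -1.0]]
force: [6.2, -0.7, -6.0]
gripper_width: 0.687
grip_force: 66.5
```

Request:
apply_moves --commands '[[[0,0,-0.003],[0,0,0],1],[[0,0,-0.006],[0,0,0],1],[[0,0,-0.006],[0,0,0],1]]'

```text
clock: 18.35
position: [0.5047, -0.1457, 0.353]
eef_rot: [[-0.971, 0.241, 0.002], [0.241, 0.971, 0.001], [-0.001, 0.002, -1.0]]
force: [7.4, -0.3, -7.3]
gripper_width: 0.688
grip_force: 68.5
```

Request:
apply_moves --commands '[[[0,0,-0.003],[0,0,0],1],[[0,0,-0.006],[0,0,0],1],[[0,0,-0.006],[0,0,0],1]]'

```text
clock: 18.65
position: [0.5046, -0.1457, 0.3531]
eef_rot: [[-0.971, 0.241, 0.002], [0.241, 0.971, 0.002], [-0.001, 0.002, -1.0]]
force: [14.4, -3.0, -18.0]
gripper_width: 0.687
grip_force: 69.6
```

The stop is reached: no more travel and the force is rising. Releasing and rising clear.

Request:
apply_moves --commands '[[[0,0,0],[0,0,0],-1],[[0,0,0],[0,0,0],-1],[[0,0,0],[0,0,0],-1],[[0,0,0],[0,0,0],-1],[[0,0,0],[0,0,0],-1],[[0,0,-0.06],[0,0,0],-1],[[0,0,-0.14],[0,0,0],-1],[[0,0,-0.2],[0,0,0],-1],[[0,0,-0.2],[0,0,0],-1],[[0,0,-0.2],[0,0,0],-1]]'

```text
clock: 19.65
position: [0.5045, -0.1459, 0.4578]
eef_rot: [[-0.971, 0.241, 0.001], [0.241, 0.971, 0.0], [-0.001, 0.001, -1.0]]
force: [0.6, 0.8, -1.2]
gripper_width: 1.001
grip_force: 0.0
```

```bash
python3 capz.py; python3 - <<'E'
from h import *
i,d=get_image('side');cv2.imwrite('pics/end.png',i)
i,d=get_image('top');c=i.astype(int);o=np.load('top0.npz')['i'].astype(int)
print('phone',rect('top',(c[...,2]-c[...,0]<0)&(c[...,2]<75),205,245,.017))
E
```

```text
19.7 [ 0.50432808 -0.14579655  0.45609995] [-0.37396154 -0.1924358  -0.88191361] 0.9909924843861053
433 [0.0494 0.1452 0.1912 0.1929 0.1943 0.1956 0.1978]
phone (((458.8954772949219, 197.81907653808594), (63.137939453125, 137.1748809814453), 78.98014068603516), array([458.35065785, 197.88558027]), 1135)
```

View pics/end.png

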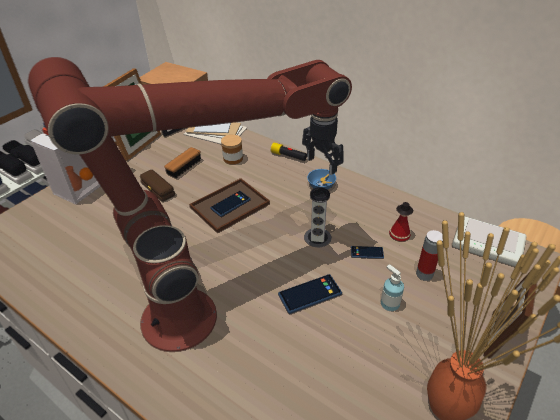

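The final view shows the tower at full height at (318,215), with the cap's top measured at about 193 mm. The phone is in the tray at (230,203), everything else is in place and the gripper is clear.

```bash
python3 -c "
from workcell import bot
print(bot.close_job())"
```

```text
the job is handed in; nothing more can be done
None
```

The phone lies flat, screen up, in the valet tray, and the socket tower stands by itself at full height (cap top measured at about 193 mm); I handed the job in at about 20 s.

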